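# Clear the hold-down jig and set its knurled nut

### The job

First use the blue-handled pusher to sweep the four wood offcuts along the jig's bed into the black tray at its end, without the fingers touching the offcuts, and stand the pusher back upright on the bench beside the jig. Then screw the brass knurled nut down until it bottoms out, back it off a quarter turn so that a thin clamp plate can be slipped under it, and finish still gripping the nut there. Do not knock the other things about.

Things in the scene. Friction and masses are not known exactly. Their poses are not given: they have to be found in the camera images.
- jig: Wooden hold-down jig fixed to the bench, 130 wide (its x), 330 long (its y), yawed up to 0.3 rad. Origin on the bench under the bed's middle line; z up. Bed top 40 above the bench, from y = -155 to +75, between two red fences 14 high (100 apart). A black tray follows from y = +75 to +175. A threaded stud, 14 diameter, top 128 above the bench, stands at x 0, y -125.
- tray (a point): centre of the floor of the black open tray, part of the jig (jig x 0, y +122; 8 above the bench). Inside 118 in x, y 75 to 169; walls 50 above the bench on the three outer sides, none towards the bed: pieces pushed past the bed's end at y = +75 drop in
- seat (a point): centre of the top of the dark steel collar round the stud (collar 32 diameter, top 62 above the bench, 22 above the bed); the nut's washer bottoms on it; the stud's axis passes through it
- nut: The nut with its steel washer (33 diameter, 4 thick) on the stud. Origin under the washer on the stud's axis; it rises with the nut but does not turn. The brass knurled nut, 39 diameter, 34 tall, spans 4 to 38 above this origin. It is already started on the thread and cannot come off. A white line on top and down one side marks its turn.
- nut_turn (a joint): How far the nut is backed off from bottoming out, rad: 0 = bottomed out (hard stop); grows as it turns counter-clockwise seen from above and rises; a quarter turn is 1.57. Clockwise screws it down. 8 mm of height per full turn (1.27 mm per rad). Starts between 1.9 and 3.6. Turning takes about 0.1 Nm; it stays where it is left.
- pusher: Wooden pusher standing upright on the bench, about 0.16 kg. Origin at the centre of its underside, z up. Foot 80 long (its x), 26 thick (its y), 28 tall; on it a blue grip block 40 (x) by 24 (y), from 28 to 85 above the underside, to be pinched across its 24 mm thickness. It starts left or right of the jig.
- offcut1: dark wood offcut, block 26 x 20 x 20, lying on the jig's bed; origin at its centre (10 above the bed)
- offcut2: mid-brown wood offcut, block 22 x 22 x 20, on the bed; origin at its centre
- offcut3: dark wood offcut, round plug 24 diameter, 20 tall, on the bed; origin at its centre
- offcut4: red lacquered wood offcut, block 24 x 18 x 20, on the bed; origin at its centre. All four start within x -45..+45, y -22..+63 of the jig's bed, in two rows
- wax_tin: green round tin, 68 diameter, 50 tall, origin under its centre; bystander; stands on the side of the jig where the pusher is not
- thinner: amber bottle 60 diameter, 150 tall, to the left; bystander, origin under its centre
- pigment: white jar 70 diameter, 80 tall, behind the jig; bystander, origin under its centre
- mallet: hammer lying to the right; bystander, origin at its underside
- boss: brass ring 64 diameter, 12 tall, to the left; bystander, origin under its centre
- brush_cup: blue cup 80 diameter, 90 tall, to the right; bystander, origin under its centre
- rosette: domed brass fitting 60 diameter, 20 tall, to the left; bystander, origin under its centre
Things that resemble listed ones, but are neither listed nor needed, are in the scene too. Of the things that look like the pusher, the smaller one is meant.

How it is judged:
On the way, in this order (a step that is already met when the one before it is completed fails the run):
1. all four offcuts lie in the tray (y of offcut1 in the frame of jig between 0.075 and 0.172 m and x of offcut1 in the frame of jig between -0.062 and 0.062 m and z of each of offcut1, offcut2, offcut3, offcut4 in the frame of jig below 0.045 m and y of offcut2 in the frame of jig between 0.075 and 0.172 m and x of offcut2 in the frame of jig between -0.062 and 0.062 m and y of offcut3 in the frame of jig between 0.075 and 0.172 m and x of offcut3 in the frame of jig between -0.062 and 0.062 m and y of offcut4 in the frame of jig between 0.075 and 0.172 m and x of offcut4 in the frame of jig between -0.062 and 0.062 m), for 0.2 s.
2. the nut is screwed down until it bottoms out (within 0.08 rad), with the offcuts in the tray and the pusher standing on the bench (all of step 1 and height (world z) of pusher below 0.005 m and angle between pusher's own z axis and vertical below 0.12 rad and value of joint nut_turn below 0.08 rad), for 0.1 s.
At the end, for the whole second after the job is handed in: All four offcuts are in the tray; the pusher stands upright (within 0.12 rad) and still on the bench; the nut, having bottomed out after the sweep, is a quarter turn back (1.57 rad, 0.35 either way), not turning, and gripped by the fingers with more than 3 N (all of step 1 and height (world z) of pusher below 0.005 m and angle between pusher's own z axis and vertical below 0.12 rad and value of joint nut_turn between 1.22 and 1.92 rad and velocity of joint nut_turn between -0.15 and 0.15 rad/s and contact force between the fingers and nut above 3 N and linear speed of pusher below 0.02 m/s); the arm keeps its last pose, push and grip.
It fails at once if the fingers touch an offcut (contact force between the fingers and offcut1 above 0.5 N or contact force between the fingers and offcut2 above 0.5 N or contact force between the fingers and offcut3 above 0.5 N or contact force between the fingers and offcut4 above 0.5 N).
It fails at once if a bystander is moved more than 30 mm (distance of any of wax_tin, thinner, pigment, mallet, boss, brush_cup, rosette from where it was at the start of the episode above 0.03 m).
It also fails if it takes over 67 s, if anything falls off the work surface, if the arm or the gripper's body presses on something with over 40 N, if the wrist force passes 120 N, or if a joint passes its speed limit or range.

### The arm

A 7-joint arm with a two-finger parallel gripper is mounted at the origin on the work surface. World frame = base frame: x ahead of the robot, y to its left, z up, the work surface at z = 0. Lengths are in m, angles in rad, forces in N, time in s.
With the tool pointing down it reaches from about 0.4 to 0.85 m from the base axis. Payload 10.4 kg.
Tool frame: the origin (TCP) lies between the finger pads; the fingertips stand 11 mm ahead of it and the grasp point (between the pads) lies 8 mm behind it; x points along the fingers, y is the direction in which the jaws open and shut, and the axes are right-handed (so a half turn about x gives the same grasp; the last joint's range is limited). The gripper opens to 87 mm and grips with 3 to 60 N. Pads are 19 mm wide; open, the fingers measure 117 mm over their backs; the gripper's body (75 mm by 190 mm) begins 51 mm behind the grasp point.
Start: joints at [1.101, 0.332, -0.065, 1.46, 0.022, 1.35, -0.088], TCP at [0.27, -0.564, 0.234] pointing down, gripper open.
Joint ranges: [-2.6, 2.6], [-0.5, 2.12], [-1.47, 1.34], [0.16, 2.42], [-1.27, 4.41], [0.06, 2.06], [-2.6, 2.6]. Speed limits (rad/s): [2.22, 2.22, 2.79, 2.79, 3.14, 3.14, 3.14].

### API

Orientations are given as a unit quaternion [x, y, z, w].
In Python, from bench import r, cams, ticket gives the robot as it stands. The module is installed in compiled form; this text tells all that it offers.
- The arm moves only by the tool drive_tool, never from a script. Its argument "moves" is text: rows parted by semicolons, each of 5 numbers parted by spaces: the shift along the world's x, y, z in m, then the turn about the world's z in degrees, then the closure, from 0 (fully open) to 1 (shut). In form: x y z twist grip; .... A call has 1 to 20 rows; each row shifts and turns the commanded pose from where the row before left it; what a row does not reach is not made up. A row lasts 1/8 s, in which the tool goes at most 62.5 mm and 10.7 degrees, less where a joint would pass 70% of its speed; a pose out of reach is approached as far as the arm can. A call is refused whole if a number of a shift passes 0.0625 or a number of a turn 10.7, either way. A call with a gripper value outside its range is refused whole. The fingers move at their own pace and stop on an object; "newtons" is the grip in N (left out, the last holds). Time passes only in rows, so rows that do not move let the fingers close. It gives the time, the measured TCP pose, the force and the opening at its end, in the units of the state.
- r.read_state(): the state, without advancing time (a new reading comes with each control period).
- cams.camera(name): name is "scene" or "top" or "wrist"; returns a dict with "color" (420x560x3 uint8, red, green, blue), "fx", "fy", "cx", "cy" (pixels), "extrinsics" (4x4, takes a point from camera to world coordinates). Camera axes: x right, y down, z forward; pixel columns grow to the right and rows downward; lengths in m; the calibration is good to about 2 mm. A picture is of the moment at which its call begins. There is no depth.
- ticket.close_job(): hands the job in, once; it reports no verdict.
The state is a dict: "time": time; "joint_positions": joint angles; "joint_vel": joint speeds; "joint_torque": joint torques, N m; "ee_pos": TCP position; "eef_rot": TCP orientation; "ft_force": force on the tool from outside, world axes, zero at the start; "torque": the same for the moment, N m; "width": finger opening in m.
Only numpy, scipy, OpenCV 4.12 (cv2) and the standard library are available. Lean on these libraries where they do the work, as an engineer would, in place of code of your own. Each camera call takes 0.05 s, during which the arm holds its last target.

## Working session

There is one attempt and no reset: what is moved stays moved. The work goes in short steps, Python scripts to look and compute and a tool call to move; the robot and the scene stay as the last step left them, time stands still between calls to the robot, and variables do not carry over. Pictures are saved under pics/ and viewed, and the job is handed in when it is done.

Besides the shell and the picture viewer there is one more tool, called after ">>>" as name(argument=value, ...) on one line, values as JSON. drive_tool: Moves the arm, as the interface text tells. Its arguments: {"type":"object","properties":{"moves":{"type":"string"},"newtons":{"type":"number"}},"required":["moves"]}

```bash
mkdir -p pics; cat > h.py <<'E'
import numpy as np, cv2
from bench import r, cams, ticket
def snap(n,fn):
    c=cams.camera(n); cv2.imwrite('pics/'+fn,c['color'][:,:,::-1]); return c
def ray(c,u,v,z):
    E=np.array(c['extrinsics']);d=E[:3,:3]@np.array([(u-c['cx'])/c['fx'],(v-c['cy'])/c['fy'],1]);o=E[:3,3]
    return o+d*(z-o[2])/d[2]
def proj(c,p):
    E=np.linalg.inv(np.array(c['extrinsics']));q=E[:3,:3]@np.array(p)+E[:3,3]
    return c['fx']*q[0]/q[2]+c['cx'],c['fy']*q[1]/q[2]+c['cy']
E
python3 - <<'E'
from h import *
import pickle
s=r.read_state(); print(s)
d={}
for n in ['scene','top','wrist']:
    d[n]=snap(n,n+'0.png'); print(n,d[n]['fx'],d[n]['fy'],d[n]['cx'],d[n]['cy'],np.round(d[n]['extrinsics'],3).tolist())
pickle.dump(d,open('c0.pkl','wb'))
E
```

```text
{'time': 0.0, 'joint_positions': array([ 1.10140026,  0.33286483, -0.06469708,  1.46094581,  0.02160079,
        1.34989146, -0.08850062]), 'joint_vel': array([-3.72393627e-05, -1.59728969e-04,  8.68224931e-04, -9.27107212e-04,
        6.37586442e-04,  2.27237163e-04, -2.28175740e-04]), 'joint_torque': array([-1.39680673e-03, -6.23265123e+01,  2.44767900e-02, -3.89895308e+01,
       -6.13124203e-02,  3.99200572e-02,  1.47942937e-04]), 'ee_pos': array([ 0.26988187, -0.5633155 ,  0.23275617]), 'eef_rot': array([-0.6893999 , -0.15714338,  0.68966768, -0.1561801 ]), 'ft_force': array([ 0.45043864,  0.32048245, -0.68470151]), 'torque': array([-0.03090398, -0.00571889,  0.01172931]), 'width': 0.08721865106471688}
scene 500.31967284759406 500.31967284759406 267.0141902348777 216.6022714231644 [[0.309, 0.502, -0.808, 1.473], [0.951, -0.184, 0.25, -0.298], [-0.023, -0.845, -0.534, 0.714], [0.0, 0.0, 0.0, 1.0]]
top 379.3668719416801 379.3668719416801 278.3252269974205 205.14823238960682 [[0.019, -0.98, 0.197, 0.344], [-0.999, -0.013, 0.031, -0.014], [-0.027, -0.197, -0.98, 1.088], [0.0, 0.0, 0.0, 1.0]]
wrist 327.6043164363109 327.6043164363109 275.776816646156 209.3594715959017 [[0.431, -0.863, -0.262, 0.343], [-0.902, -0.412, -0.125, -0.528], [-0.001, 0.291, -0.957, 0.384], [0.0, 0.0, 0.0, 1.0]]
```

View pics/scene0.png

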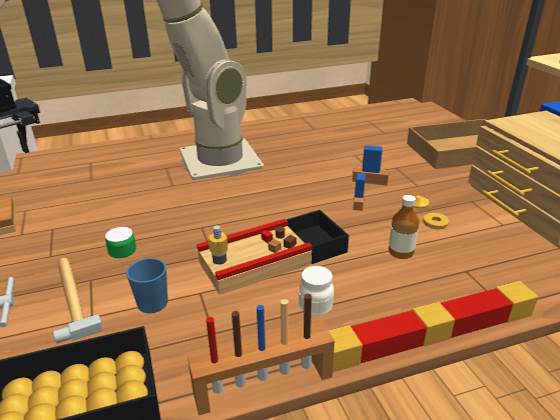

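View pics/top0.png

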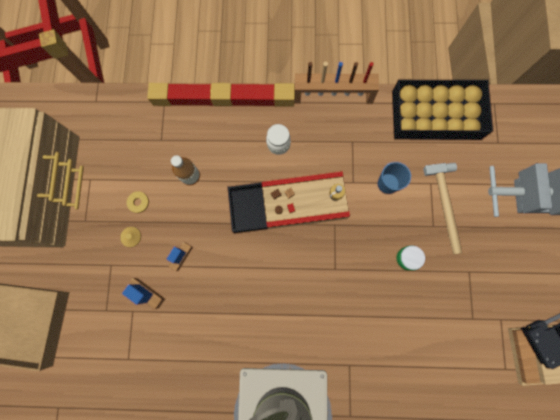

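View pics/wrist0.png

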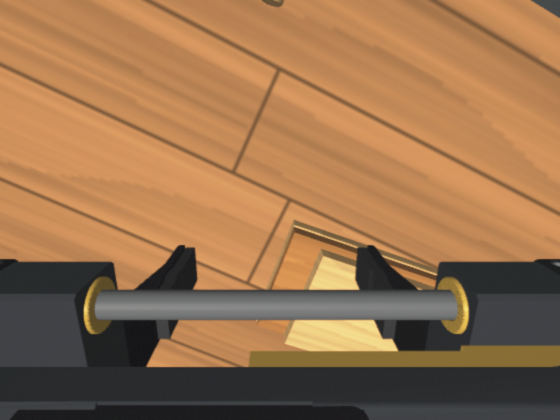

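The top view shows the jig at the centre, with the tray on its left at (247,207) and the stud at about (337,192). The small pusher is at (178,256) and its larger lookalike at (142,293). Next I enlarge the top view to get exact pixels.

```bash
python3 - <<'E'
from h import *
a=cv2.imread('pics/top0.png'); 
cv2.imwrite('pics/t_jig.png',cv2.resize(a[160:250,215:365],None,fx=5,fy=5,interpolation=cv2.INTER_CUBIC))
cv2.imwrite('pics/t_push.png',cv2.resize(a[235:285,155:205],None,fx=10,fy=10,interpolation=cv2.INTER_CUBIC))
b=cv2.imread('pics/scene0.png')
cv2.imwrite('pics/s_jig.png',cv2.resize(b[160:300,190:420],None,fx=3.4,fy=3.4,interpolation=cv2.INTER_CUBIC))
E
```

```text
(no output)
```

View pics/t_jig.png

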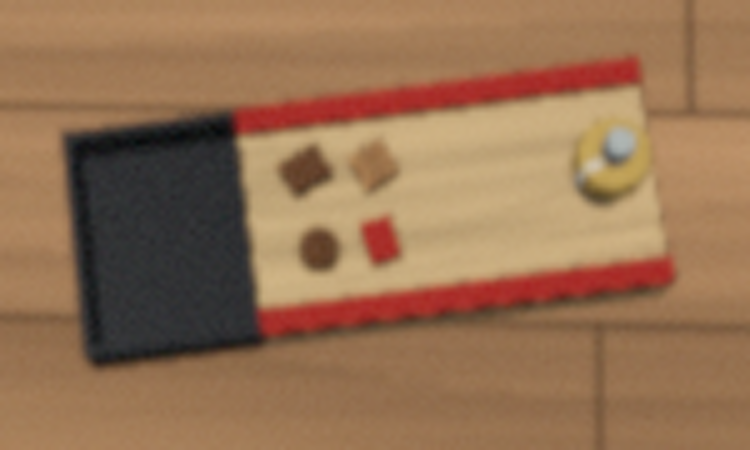

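View pics/t_push.png

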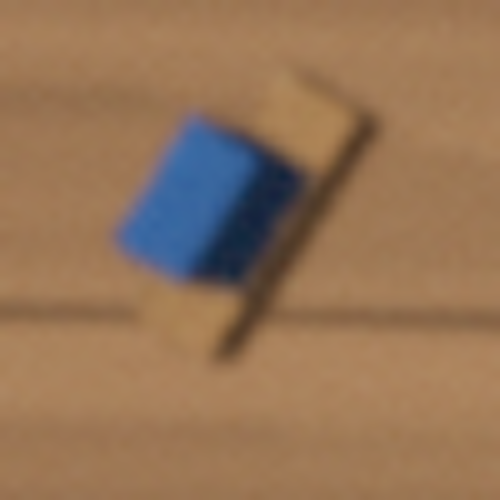

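View pics/s_jig.png

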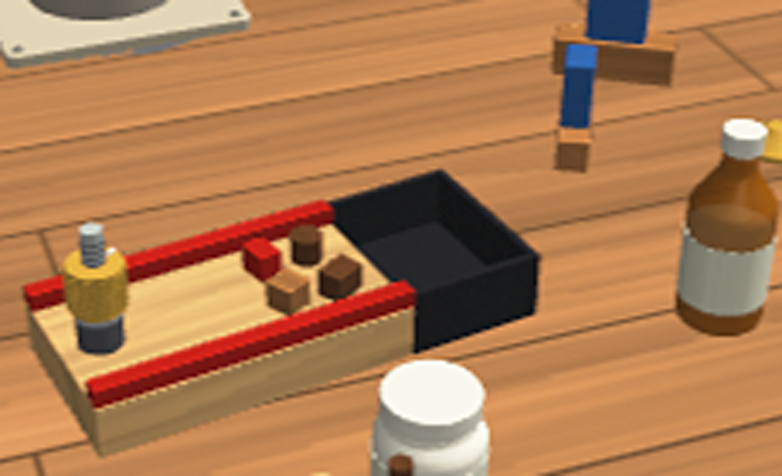

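```bash
cat > m1.py <<'E'
from h import *
import pickle
d=pickle.load(open('c0.pkl','rb')); T=d['top'];S=d['scene']
tp=lambda u,v,z:ray(T,215+u/5-0.4,160+v/5-0.4,z)[:2]
sp=lambda u,v,z:ray(S,190+u/3.4-.35,160+v/3.4-.35,z)[:2]
pts=[((65,75),tp(235,107,.054),1),((65,-155),tp(638,57,.054),1),((-65,75),tp(262,338,.054),1),((-65,-155),tp(674,285,.054),1),
((65,175),tp(65,133,.05),1),((-65,175),tp(97,362,.05),1),
((-65,75),sp(330,205,.054),2),((-65,-155),sp(25,290,.054),2),((65,-155),sp(92,382,.054),2),((65,75),sp(414,287,.054),2),((65,175),sp(538,258,.05),2),((-65,175),sp(440,172,.05),2)]
for k in (1,2,3):
    P=np.array([[*p[0]] for p in pts if p[2]&k])/1000;W=np.array([p[1] for p in pts if p[2]&k])
    pc,wc=P.mean(0),W.mean(0)
    U,_,V=np.linalg.svd((P-pc).T@(W-wc)); R=(U@V).T
    t=wc-R@pc; print(k,'yaw',np.arctan2(R[1,0],R[0,0]),'t',t.round(4),'res mm',(1000*(W-(P@R.T+t))).round(1).tolist())
J=lambda w:(R.T@(np.array(w)-t)*1000).round(1)
for n,uv in dict(o1=(305,170),o2=(373,165),o3=(319,249),o4=(380,241)).items(): print(n,tp(*uv,.06).round(4),J(tp(*uv,.06)))
print('stud top top',J(tp(620,144,.128)),'scene',J(sp(91,230,.128)))
# blue masks
for n,c in d.items():
    if n=='wrist':continue
    h=cv2.cvtColor(c['color'],cv2.COLOR_RGB2HSV); m=cv2.inRange(h,(100,120,60),(125,255,255))
    N,L,st,ce=cv2.connectedComponentsWithStats(m)
    for i in range(1,N):
        if st[i,4]>30: print(n,st[i].tolist(),ce[i].round(1))
pp=lambda u,v,z:ray(T,155+u/10-.45,235+v/10-.45,z)[:2]
B=[pp(193,110,.085),pp(253,148,.085),pp(183,280,.085),pp(117,237,.085)]
print('blue top',np.round(B,4).tolist(),np.mean(B,0))
F=[pp(285,68,.028),pp(360,112,.028),pp(215,355,.028),pp(140,300,.028)]
print('foot top',np.round(F,4).tolist(),np.mean(F,0))
print([np.linalg.norm(B[i]-B[(i+1)%4]).round(4) for i in range(4)],[np.linalg.norm(F[i]-F[(i+1)%4]).round(4) for i in range(4)])
for Q in(B,F):
  v=Q[0]-Q[3]+Q[1]-Q[2]; print('dir',np.degrees(np.arctan2(v[1],v[0])))
E
python3 m1.py
```

```text
1 yaw 0.1464077236633236 t [ 0.5656 -0.0175] res mm [[1.7, 1.1], [-0.1, 2.0], [-0.8, 1.6], [-1.5, 3.1], [1.0, -1.5], [-0.4, -6.2]]
2 yaw 0.13376726768968308 t [ 0.571  -0.0159] res mm [[8.6, 0.8], [7.0, 0.8], [-10.4, 3.5], [-6.0, 1.6], [-0.7, -2.6], [1.4, -4.1]]
3 yaw 0.14014031124256124 t [ 0.5683 -0.0167] res mm [[-1.5, 0.6], [-1.9, 1.7], [-3.9, 0.3], [-3.2, 2.0], [-2.8, -2.1], [-4.1, -7.6], [11.7, 2.1], [8.7, 1.9], [-8.6, 3.8], [-2.7, 2.0], [3.2, -2.1], [5.2, -2.7]]
o1 [0.5833 0.0268] [20.9 41. ]
o2 [ 0.5866 -0.011 ] [18.9  3.1]
o3 [0.5387 0.0182] [-24.5  38.7]
o4 [ 0.5436 -0.0154] [-24.2   4.7]
stud top top [  -2.2 -123.2] scene [   4.  -124.1]
scene [540, 101, 20, 15, 188] [551.4 107.3]
scene [363, 146, 19, 27, 441] [371.8 158.6]
scene [355, 173, 11, 24, 192] [359.5 184.4]
scene [127, 258, 40, 55, 1673] [148.5 284. ]
scene [257, 305, 8, 46, 274] [260.6 327. ]
top [168, 248, 16, 14, 150] [175.4 255. ]
top [123, 285, 28, 19, 320] [136.4 293.7]
blue top [[0.4323, 0.2938], [0.4225, 0.277], [0.3875, 0.2931], [0.3984, 0.3115]] [0.41015512 0.29383972]
foot top [[0.4495, 0.286], [0.4375, 0.2639], [0.3695, 0.3001], [0.3842, 0.3222]] [0.41016941 0.29304399]
[np.float64(0.0194), np.float64(0.0385), np.float64(0.0214), np.float64(0.0382)] [np.float64(0.0251), np.float64(0.077), np.float64(0.0266), np.float64(0.0746)]
dir -26.249889805111
dir -28.510538354757703
```

```bash
python3 - <<'E'
from h import *
b=cv2.imread('pics/scene0.png')
cv2.imwrite('pics/s_push.png',cv2.resize(b[140:215,330:400],None,fx=8,fy=8,interpolation=cv2.INTER_CUBIC))
E
```

```text
(no output)
```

View pics/s_push.png

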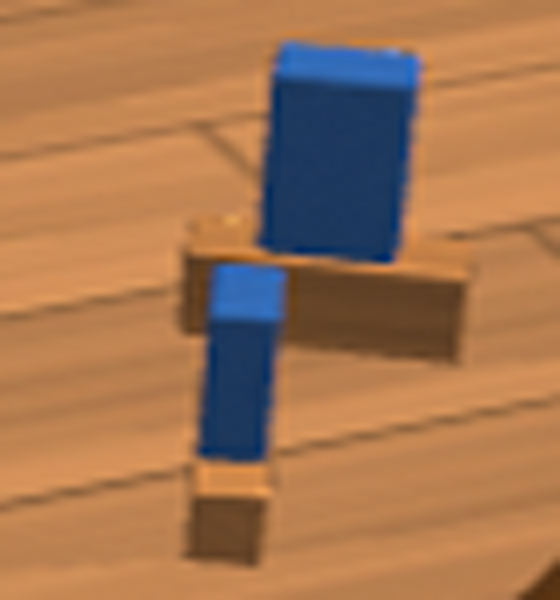

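```bash
cat >> h.py <<'E'
from scipy.spatial.transform import Rotation as Ro
def st():
    s=r.read_state();M=Ro.from_quat(s['eef_rot']).as_matrix()
    print('t',round(s['time'],2),'p',s['ee_pos'].round(4),'toolx',M[:,0].round(3),'yaw_y',np.degrees(np.arctan2(M[1,1],M[0,1])).round(2),'F',s['ft_force'].round(1),'T',s['torque'].round(3),'w',round(s['width'],4),'q',s['joint_positions'].round(2))
E
python3 -c "
from h import *
st()"
cat > m2.py <<'E'
from h import *
exec(open('m1.py').read().split('for k in')[0].split('import pickle')[1].join(['import pickle','']))
sel=[p for p in pts[:5]]
P=np.array([p[0] for p in sel])/1000;W=np.array([p[1] for p in sel]);pc,wc=P.mean(0),W.mean(0)
U,_,V=np.linalg.svd((P-pc).T@(W-wc)); R=(U@V).T;t=wc-R@pc
print(np.arctan2(R[1,0],R[0,0]),t,(1000*(W-(P@R.T+t))).round(1).tolist())
print('stud',tp(620,144,.128),sp(91,230,.128),t+R@[0,-.125])
E
python3 m2.py
```

```text
t 0.15 p [ 0.2699 -0.5634  0.233 ] toolx [-0.001  0.001 -1.   ] yaw_y -64.4 F [-0.2  0.5 -0.4] T [0.001 0.038 0.036] w 0.087 q [ 1.1   0.33 -0.06  1.46  0.02  1.35 -0.09]
0.1400679362181576 [ 0.56561143 -0.01618948] [[1.1, 0.1], [0.8, 1.2], [-1.2, -0.2], [-0.5, 1.5], [-0.2, -2.6]]
stud [ 0.58336537 -0.13898705] [ 0.58953521 -0.13901462] [ 0.58306272 -0.1399653 ]
```

>>> drive_tool(moves="0.026 0.043 0 6.3 0;0.026 0.043 0 6.3 0;0.026 0.043 0 6.3 0;0.026 0.043 0 6.3 0;0.026 0.043 0 6.3 0;0.026 0.043 0 6.3 0;0.026 0.043 0 6.3 0;0.026 0.043 0 6.3 0;0.026 0.043 0 6.3 0;0.026 0.043 0 6.3 0;-0.012 0.0427 0 6.3 0;-0.012 0.0427 0 6.3 0;-0.012 0.0427 0 6.3 0;-0.012 0.0427 0 6.3 0;-0.012 0.0427 0 6.3 0;-0.012 0.0427 0 6.3 0;-0.012 0.0427 0 6.3 0;-0.012 0.0427 0 6.3 0;-0.012 0.0427 0 6.3 0;-0.012 0.0427 0 6.3 0")

```text
time: 2.65
ee_pos: [0.4095, 0.2945, 0.2336]
eef_rot: [0.172, 0.686, -0.172, 0.686]
ft_force: [0.4, 0.5, -0.3]
width: 0.0869
```

```bash
python3 -c "
from h import *
import pickle
st()
c=snap('wrist','w1.png'); pickle.dump(c,open('w1.pkl','wb'))
for x in (-.02,.02):
  for y in (-.012,.012):
    pass
st()"
```

```text
t 2.65 p [0.4095 0.2945 0.2336] toolx [ 0. -0. -1.] yaw_y 61.78 F [ 0.4  0.5 -0.3] T [ 0.11  -0.181  0.024] w 0.0869 q [ 0.17  0.16 -0.96  1.73  0.14  1.32  0.26]
t 2.7 p [0.4066 0.3001 0.2339] toolx [-0.     0.003 -1.   ] yaw_y 62.45 F [-3.2  1.9 -0. ] T [ 0.215  0.165 -0.   ] w 0.087 q [ 0.16  0.16 -0.96  1.73  0.14  1.32  0.26]
```

View pics/w1.png

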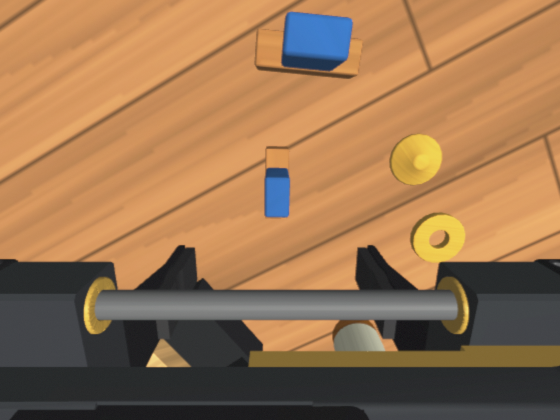

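```bash
python3 - <<'E'
from h import *
import pickle
c=pickle.load(open('w1.pkl','rb'))
print(np.round(c['extrinsics'],3).tolist())
a=cv2.imread('pics/w1.png'); cv2.imwrite('pics/w1z.png',cv2.resize(a[130:240,230:330],None,fx=5,fy=5,interpolation=cv2.INTER_CUBIC))
for z,c0 in ((.085,(.410,.2935)),(.028,(.41,.2935)),(0,(.41,.2935))):
    e=np.array([np.cos(np.radians(-28)),np.sin(np.radians(-28))]);f=np.array([-e[1],e[0]])
    L,Wd=((.02,.012) if z==.085 else (.04,.013))
    print(z,[tuple(np.round(proj(c,[*(np.array(c0)+a*L*e+b*Wd*f),z]),1)) for a,b in((1,1),(1,-1),(-1,-1),(-1,1))])
E
```

```text
[[0.474, 0.842, 0.257, 0.339], [0.88, -0.453, -0.138, 0.334], [-0.0, 0.292, -0.956, 0.385], [0.0, 0.0, 0.0, 1.0]]
0.085 [(np.float64(286.5), np.float64(219.0)), (np.float64(261.6), np.float64(219.1)), (np.float64(260.9), np.float64(178.4)), (np.float64(286.7), np.float64(178.3))]
0.028 [(np.float64(285.7), np.float64(219.6)), (np.float64(263.1), np.float64(219.7)), (np.float64(261.9), np.float64(149.5)), (np.float64(286.0), np.float64(149.4))]
0 [(np.float64(285.1), np.float64(212.3)), (np.float64(264.0), np.float64(212.4)), (np.float64(262.9), np.float64(146.7)), (np.float64(285.3), np.float64(146.6))]
```

View pics/w1z.png

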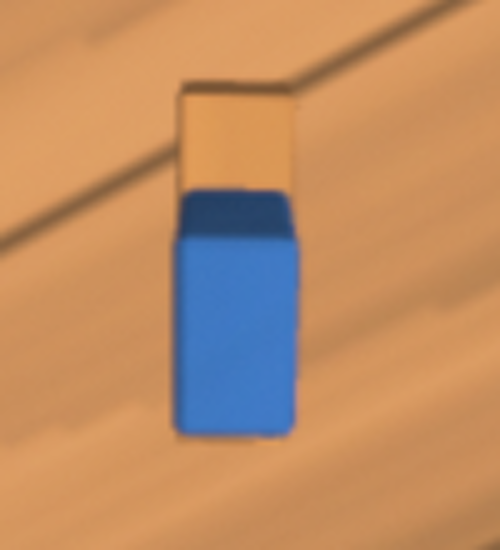

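>>> drive_tool(moves="0 0.002 -0.03 0 0;0 0 -0.04 0 0;0 0 -0.04 0 0;0 0 -0.03 0 0;0 0 -0.02 0 0;0 0 -0.01 0 0;0 0 0 0 0;0 0 0 0 0")

```text
time: 3.7
ee_pos: [0.4106, 0.2958, 0.0645]
eef_rot: [0.174, 0.685, -0.173, 0.686]
ft_force: [-0.2, -0.4, 0.7]
width: 0.0867
```

```bash
python3 -c "
from h import *
st()
c=snap('wrist','w2.png')"
```

```text
t 3.7 p [0.4106 0.2958 0.0645] toolx [ 0.001  0.001 -1.   ] yaw_y 61.59 F [-0.2 -0.4  0.7] T [ 0.062 -0.163 -0.044] w 0.0867 q [ 0.06  0.38 -0.88  1.92  0.34  1.    0.1 ]
```

View pics/w2.png

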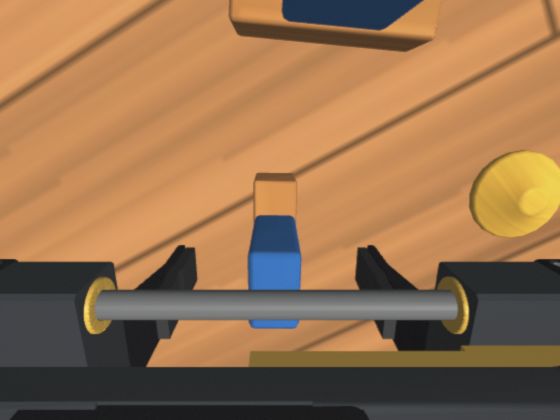

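The block sits midway between the fingers. I'll lower 10 mm, close on it and lift.

>>> drive_tool(newtons=40, moves="0 0 -0.01 0 0;0 0 0 0 0.9;0 0 0 0 0.9;0 0 0 0 0.9;0 0 0 0 0.9;0 0 0 0 0.9")

```text
time: 4.5
ee_pos: [0.4101, 0.2954, 0.0536]
eef_rot: [0.174, 0.685, -0.173, 0.686]
ft_force: [-0.1, 0.6, 0.1]
width: 0.045
```

```bash
python3 -c "
from h import *
st()"
```

```text
t 4.5 p [0.4101 0.2954 0.0536] toolx [ 0.  0. -1.] yaw_y 61.6 F [-0.1  0.6  0.1] T [ 0.071 -0.166 -0.019] w 0.045 q [ 0.05  0.39 -0.87  1.93  0.36  0.98  0.08]
```

>>> drive_tool(moves="0 0 0 0 1;0 0 0 0 1;0 0 0 0 1;0 0 0 0 1;0 0 0 0 1")

```text
time: 5.12
ee_pos: [0.4101, 0.2953, 0.0536]
eef_rot: [0.173, 0.685, -0.173, 0.686]
ft_force: [-0.7, 0.1, -0.8]
width: 0.0238
```

```bash
python3 -c "
from h import *
st()"
```

```text
t 5.12 p [0.4101 0.2953 0.0536] toolx [ 0.  0. -1.] yaw_y 61.6 F [-0.7  0.1 -0.8] T [ 0.093 -0.108 -0.016] w 0.0238 q [ 0.05  0.39 -0.87  1.93  0.36  0.98  0.08]
```

>>> drive_tool(moves="0 0 0.02 0 1;0 0 0.04 0 1;0 0 0.04 0 1;0.018 -0.0396 0 4 1;0.018 -0.0396 0 4 1;0.018 -0.0396 0 4 1;0.018 -0.0396 0 4 1;0.018 -0.0396 0 4 1;0.018 -0.0396 0 4 1;0.018 -0.0396 0 4 1;0.018 -0.0396 0 4 1;0.018 -0.0396 0 4.4 1;0 0 0 0 1;0 0 0 0 1;0 0 0 0 1")

```text
time: 7.0
ee_pos: [0.5719, -0.0597, 0.1542]
eef_rot: [-0.05, 0.705, 0.05, 0.705]
ft_force: [0.4, 0.3, -1.2]
width: 0.0239
```

```bash
python3 -c "
from h import *
import pickle
st()
c=snap('wrist','w3.png');pickle.dump(c,open('w3.pkl','wb'));t=snap('top','t3.png');pickle.dump(t,open('t3.pkl','wb'))
a=cv2.imread('pics/t3.png');cv2.imwrite('pics/t3z.png',cv2.resize(a[140:260,205:375],None,fx=4.5,fy=4.5,interpolation=cv2.INTER_CUBIC))"
```

```text
t 7.0 p [ 0.5719 -0.0597  0.1542] toolx [ 0.  0. -1.] yaw_y 98.09 F [ 0.4  0.3 -1.2] T [ 0.13  -0.108 -0.036] w 0.0239 q [ 0.68  0.39 -0.8   1.66  0.3   1.21  1.52]
```

View pics/w3.png

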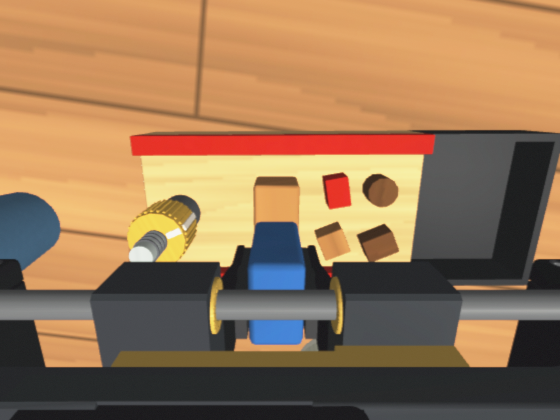

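View pics/t3z.png

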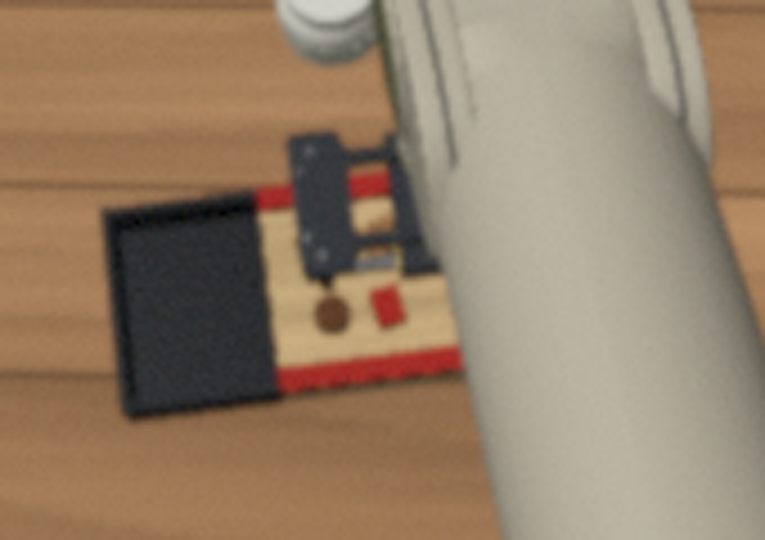

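```bash
cat > jig.py <<'E'
from h import *
th=0.140;t0=np.array([.5656,-.0162]);RJ=np.array([[np.cos(th),-np.sin(th)],[np.sin(th),np.cos(th)]])
J=lambda w:(RJ.T@(np.array(w)[:2]-t0)*1000).round(1)
Wd=lambda x,y:(t0+RJ@np.array([x,y])/1000).round(4)
E
python3 - <<'E'
from jig import *
import pickle
c=pickle.load(open('w3.pkl','rb'))
for n,u,v,z in [('fence outer top',133,136,.054),('fence inner top L',144,154,.054),('fence inner R(y75)',433,153,.054),('fence outer R',433,135,.054),('foot L',256,179,.1286),('foot R',297,179,.1286),('blueTop L',250,262,.185),('blueTopR',303,262,.185),('studtop',147,250,.128),('o3',381,190,.06),('o4',337,191,.06),('o2',332,240,.06),('o1',379,242,.06),('tray far',556,280,.05)]: print(n,J(ray(c,u,v,z)))
print('tcp',J(r.read_state()['ee_pos']))
E
```

```text
fence outer top [ -60.5 -150.2]
fence inner top L [ -47.  -143.5]
fence inner R(y75) [-47.7  77. ]
fence outer R [-61.1  75.1]
foot L [-43.  -53.7]
foot R [-43.  -31.2]
blueTop L [-20.5 -53.3]
blueTopR [-20.5 -31.8]
studtop [  -0.4 -118.7]
o3 [-20.2  38.1]
o4 [-19.4   4.3]
o2 [21.2  2.4]
o1 [23.  40.5]
tray far [ 62.9 201.6]
tcp [  0.1 -44.3]
```

>>> drive_tool(moves="0.004 0 -0.02 0 1;0 0 -0.02 0 1;0 0 0 0 1;0 0 0 0 1")

```text
time: 7.6
ee_pos: [0.5761, -0.0609, 0.1135]
eef_rot: [-0.049, 0.705, 0.05, 0.705]
ft_force: [-0.2, -0.7, -0.9]
width: 0.0237
```

```bash
python3 -c "
from h import *
import pickle
st()
c=snap('wrist','w4.png');pickle.dump(c,open('w4.pkl','wb'));t=snap('scene','s4.png');pickle.dump(t,open('s4.pkl','wb'))
a=cv2.imread('pics/s4.png');cv2.imwrite('pics/s4z.png',cv2.resize(a[170:300,190:360],None,fx=4.5,fy=4.5,interpolation=cv2.INTER_CUBIC))
a=cv2.imread('pics/w4.png');cv2.imwrite('pics/w4z.png',cv2.resize(a[110:300,180:400],None,fx=3.5,fy=3.5,interpolation=cv2.INTER_CUBIC))"
```

```text
t 7.6 p [ 0.5761 -0.0609  0.1135] toolx [-0.  0. -1.] yaw_y 98.01 F [-0.2 -0.7 -0.9] T [ 0.106 -0.109  0.015] w 0.0237 q [ 0.66  0.44 -0.78  1.69  0.34  1.15  1.49]
```

View pics/w4z.png

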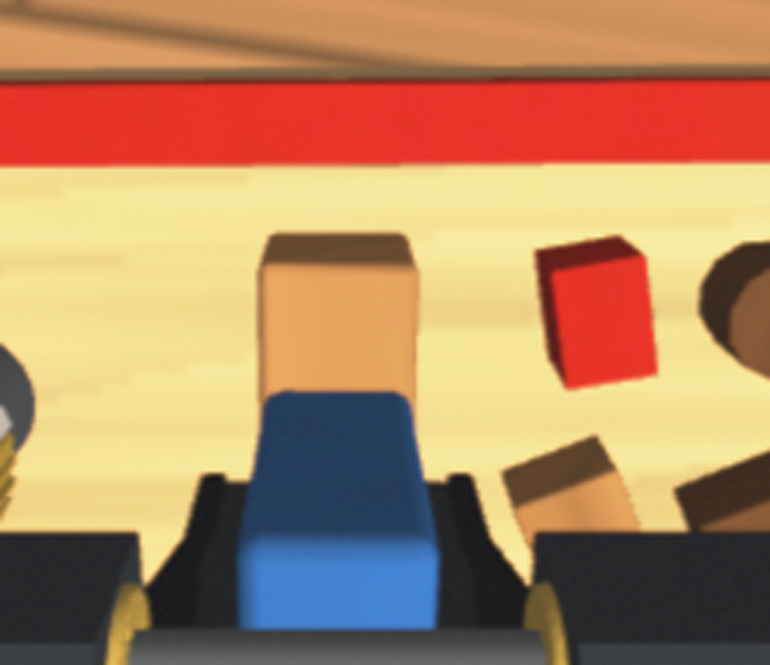

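View pics/s4z.png

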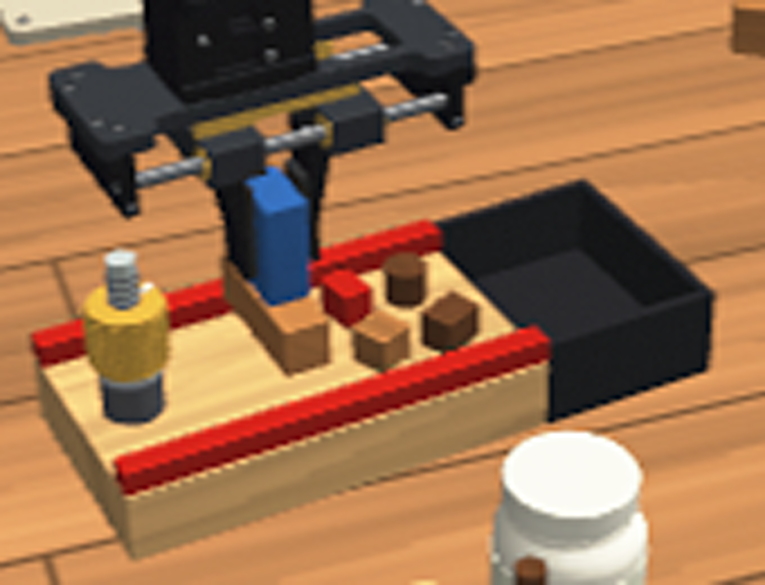

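```bash
python3 - <<'E'
from jig import *
import pickle
c=pickle.load(open('w4.pkl','rb'));s=pickle.load(open('s4.pkl','rb'))
w=lambda u,v,z:J(ray(c,180+u/3.5-.35,110+v/3.5-.35,z))
q=lambda u,v,z:J(ray(s,190+u/4.5-.4,170+v/4.5-.4,z))
print('W fence in',w(340,165,.054),'out',w(340,80,.054),'foot bot',w(272,234,.0599),w(405,234,.0599),'top',w(260,264,.0879),w(416,265,.0879))
print('S foot bot',q(288,374,.0599),q(328,359,.0599),'top',q(278,342,.0879),q(327,323,.0879))
print('S fence in y-155',q(117,462,.054),'y75',q(541,328,.054),'out',q(124,490,.054),q(550,346,.054), 'inner -x:',q(40,345,.054))
print('tcp',J(r.read_state()['ee_pos']))
E
```

```text
W fence in [-46.5 -43.9] out [-61.7 -43.9] foot bot [-34.9 -56.2] [-34.8 -32.1] top [-35.6 -56.6] [-35.4 -32. ]
S foot bot [ 41.2 -56.5] [ 39.2 -33.8] top [ 50.6 -64.9] [ 47.4 -37.4]
S fence in y-155 [  59.4 -153.3] y75 [58.1 76.5] out [  80.2 -157.9] [73.7 72.6] inner -x: [ -47.  -153.9]
tcp [  4.5 -45.8]
```

>>> drive_tool(moves="0 0 -0.01 0 1;0 0 -0.008 0 1;0 0 0 0 1;0 0 0 0 1")

```text
time: 8.2
ee_pos: [0.5761, -0.061, 0.0956]
eef_rot: [-0.049, 0.705, 0.049, 0.705]
ft_force: [-0.0, -0.4, -2.3]
width: 0.024
```

>>> drive_tool(moves="-0.0011 0.0079 0 0 1;-0.0011 0.0079 0 0 1;-0.0011 0.0079 0 0 1;-0.0011 0.0079 0 0 1;-0.0011 0.0079 0 0 1;-0.0011 0.0079 0 0 1;-0.0011 0.0079 0 0 1;-0.0011 0.0079 0 0 1;-0.0011 0.0079 0 0 1;-0.0011 0.0079 0 0 1")

```text
time: 9.45
ee_pos: [0.565, 0.0184, 0.0956]
eef_rot: [-0.049, 0.705, 0.049, 0.705]
ft_force: [-0.4, -0.3, -1.4]
width: 0.0235
```

```bash
python3 -c "
from h import *
st()
c=snap('scene','s5.png')
a=cv2.imread('pics/s5.png');cv2.imwrite('pics/s5z.png',cv2.resize(a[170:300,190:360],None,fx=4.5,fy=4.5,interpolation=cv2.INTER_CUBIC))"
```

```text
t 9.45 p [0.565  0.0184 0.0956] toolx [-0.  0. -1.] yaw_y 98.0 F [-0.4 -0.3 -1.4] T [-0.037 -0.157 -0.047] w 0.0235 q [ 0.55  0.44 -0.8   1.75  0.35  1.1   1.34]
```

View pics/s5z.png

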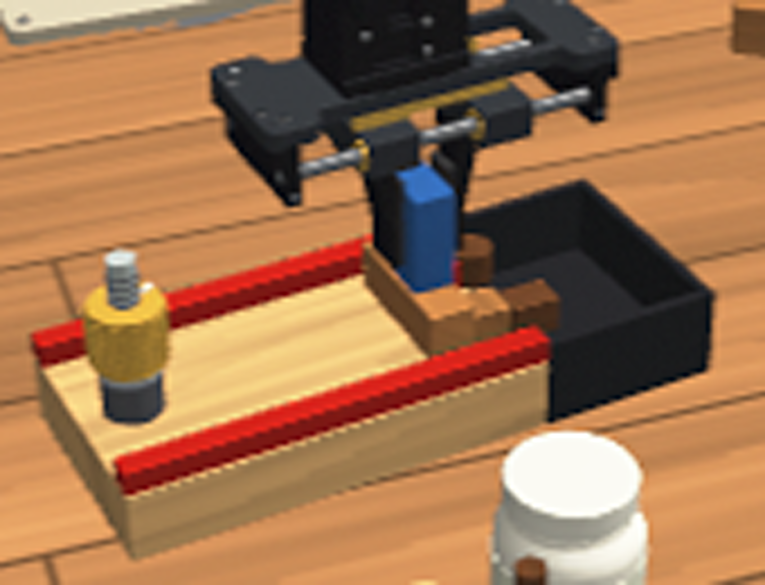

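>>> drive_tool(moves="-0.0011 0.0079 0 0 1;-0.0011 0.0079 0 0 1;-0.0011 0.0079 0 0 1;-0.0011 0.0079 0 0 1;-0.0011 0.0079 0 0 1;-0.0011 0.0079 0 0 1;-0.0011 0.0079 0 0 1;0 0 0 0 1")

```text
time: 10.5
ee_pos: [0.5572, 0.0742, 0.0956]
eef_rot: [-0.05, 0.705, 0.05, 0.705]
ft_force: [-0.6, 0.0, -1.8]
width: 0.0236
```

```bash
python3 -c "
from h import *
st()
c=snap('scene','s6.png')
a=cv2.imread('pics/s6.png');cv2.imwrite('pics/s6z.png',cv2.resize(a[170:300,190:360],None,fx=4.5,fy=4.5,interpolation=cv2.INTER_CUBIC))"
```

```text
t 10.5 p [0.5572 0.0742 0.0956] toolx [-0.  0. -1.] yaw_y 98.07 F [-0.6  0.  -1.8] T [ 0.132 -0.139  0.004] w 0.0236 q [ 0.46  0.44 -0.82  1.75  0.36  1.1   1.24]
```

View pics/s6z.png

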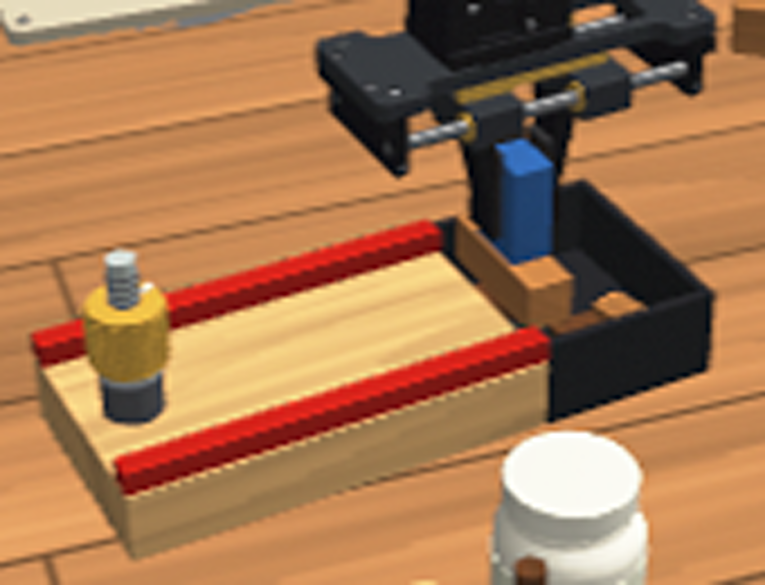

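The bed is clear and the pieces have dropped into the tray. I'll carry the pusher back to where it stood.

>>> drive_tool(moves="0 0 0.03 0 1;0 0 0.04 0 1;-0.0245 0.0368 0 -6 1;-0.0245 0.0368 0 -6 1;-0.0245 0.0368 0 -6 1;-0.0245 0.0368 0 -6 1;-0.0245 0.0368 0 -6 1;-0.0245 0.037 0 -6.4 1;0 0 -0.03 0 1;0 0 -0.03 0 1;0 0 -0.03 0 1;0 0 -0.015 0 1;0 0 0 0 1;0 0 0 0 1")

```text
time: 12.3
ee_pos: [0.411, 0.2947, 0.0616]
eef_rot: [0.174, 0.685, -0.173, 0.686]
ft_force: [0.8, -0.4, -2.7]
width: 0.0237
```

```bash
python3 -c "
from h import *
st()
c=snap('scene','s7.png')
a=cv2.imread('pics/s7.png');cv2.imwrite('pics/s7z.png',cv2.resize(a[130:290,260:440],None,fx=3.5,fy=3.5,interpolation=cv2.INTER_CUBIC))"
```

```text
t 12.3 p [0.411  0.2947 0.0616] toolx [ 0.001  0.001 -1.   ] yaw_y 61.59 F [ 0.8 -0.4 -2.7] T [ 0.119 -0.144  0.012] w 0.0237 q [ 0.05  0.38 -0.87  1.92  0.34  0.99  0.1 ]
```

View pics/s7z.png

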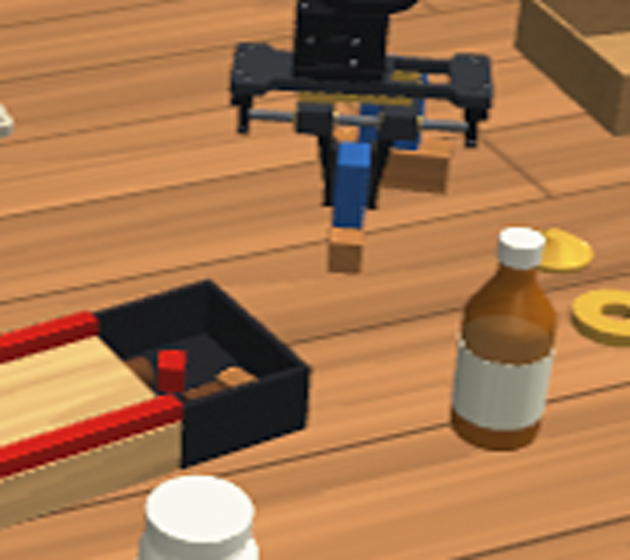

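>>> drive_tool(moves="0 0 -0.005 0 1;0 0 -0.0027 0 1;0 0 0 0 1;0 0 0 0 1")

```text
time: 12.85
ee_pos: [0.4106, 0.2942, 0.0535]
eef_rot: [0.173, 0.685, -0.174, 0.686]
ft_force: [-2.4, -2.6, 8.2]
width: 0.0234
```

```bash
python3 -c "
from h import *
import pickle
st()
c=snap('top','t8.png');pickle.dump(c,open('t8.pkl','wb'))
s=snap('scene','s8.png');pickle.dump(s,open('s8.pkl','wb'))
a=cv2.imread('pics/t8.png');cv2.imwrite('pics/t8z.png',cv2.resize(a[170:240,215:315],None,fx=7,fy=7,interpolation=cv2.INTER_CUBIC))
a=cv2.imread('pics/s8.png');cv2.imwrite('pics/s8z.png',cv2.resize(a[205:270,270:360],None,fx=8,fy=8,interpolation=cv2.INTER_CUBIC))"
```

```text
t 12.85 p [0.4106 0.2942 0.0535] toolx [ 0.001 -0.    -1.   ] yaw_y 61.59 F [-2.4 -2.6  8.2] T [-0.615  0.497  0.101] w 0.0234 q [ 0.04  0.39 -0.86  1.93  0.35  0.98  0.09]
```

View pics/t8z.png

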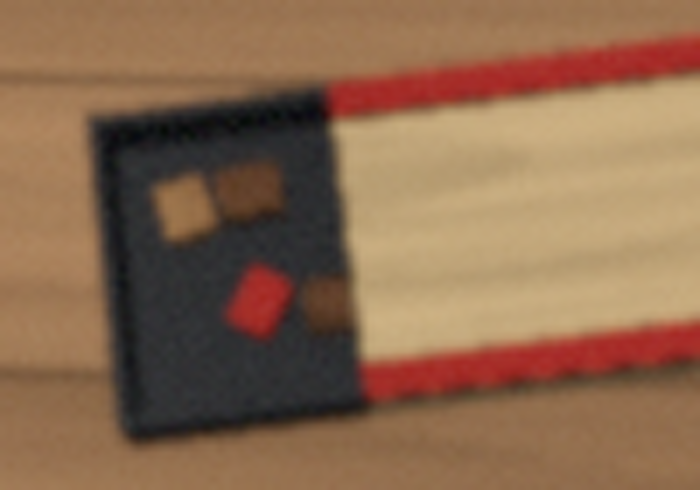

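View pics/s8z.png

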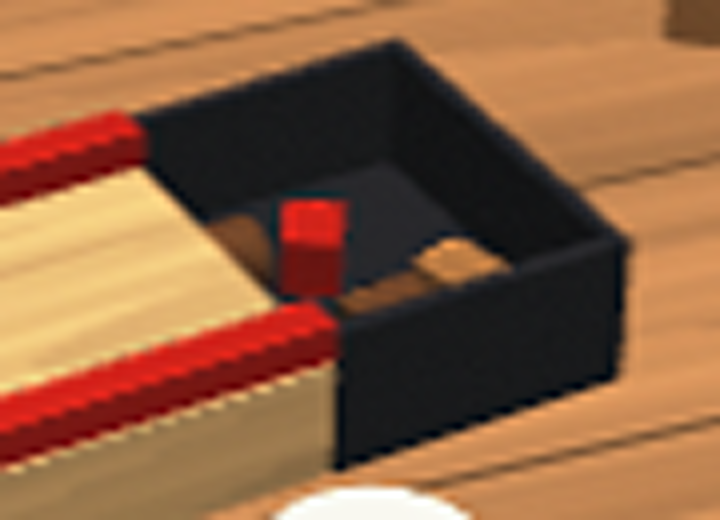

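The top view shows all four pieces flat on the tray floor. The 8 N upward force shows the pusher is on the bench, so I'll release it and rise.

>>> drive_tool(moves="0 0 0.0007 0 1;0 0 0 0 0.5;0 0 0 0 0.3;0 0 0 0 0.2;0 0 0 0 0;0 0 0 0 0;0 0 0 0 0")

```text
time: 13.82
ee_pos: [0.4104, 0.2942, 0.0536]
eef_rot: [0.174, 0.686, -0.173, 0.685]
ft_force: [0.4, 0.0, 0.3]
width: 0.0758
```

>>> drive_tool(moves="0 0 0.02 0 0;0 0 0.04 0 0;0 0 0.04 0 0;0 0 0.04 0 0;0 0 0.02 0 0")

```text
time: 14.45
ee_pos: [0.4107, 0.2951, 0.2172]
eef_rot: [0.174, 0.685, -0.172, 0.687]
ft_force: [0.2, 0.9, -0.3]
width: 0.0871
```

```bash
python3 -c "
from h import *
st()
c=snap('wrist','w9.png')
s=snap('scene','s9.png')
a=cv2.imread('pics/s9.png');cv2.imwrite('pics/s9z.png',cv2.resize(a[130:230,320:420],None,fx=5,fy=5,interpolation=cv2.INTER_CUBIC))"
```

```text
t 14.45 p [0.4107 0.2951 0.2172] toolx [ 0.003  0.002 -1.   ] yaw_y 61.64 F [ 0.2  0.9 -0.3] T [ 0.045 -0.142  0.004] w 0.0871 q [ 0.16  0.17 -0.95  1.76  0.15  1.28  0.25]
```

View pics/s9z.png

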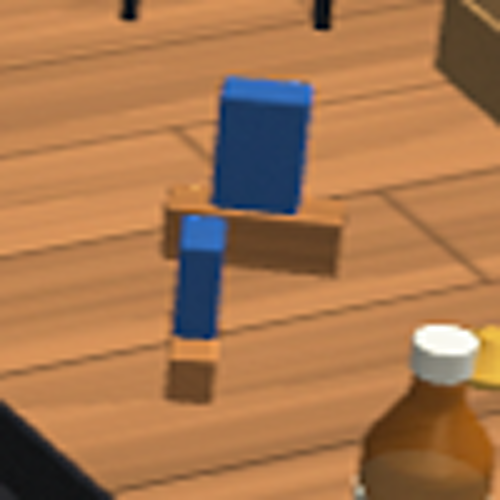

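>>> drive_tool(moves="0.0157 -0.0395 0 7.1 0;0.0157 -0.0395 0 7.1 0;0.0157 -0.0395 0 7.1 0;0.0157 -0.0395 0 7.1 0;0.0157 -0.0395 0 7.1 0;0.0157 -0.0395 0 7.1 0;0.0157 -0.0395 0 7.1 0;0.0157 -0.0395 0 7.1 0;0.0157 -0.0395 0 7.1 0;0.0157 -0.0395 0 7.1 0;0.0157 -0.0395 0 7.1 0;0 0 0 0 0;0 0 0 0 0;0 0 0 0 0")

```text
time: 16.3
ee_pos: [0.5829, -0.1388, 0.2137]
eef_rot: [-0.298, 0.641, 0.298, 0.641]
ft_force: [-0.6, 0.3, -0.0]
width: 0.087
```

```bash
python3 -c "
from h import *
import pickle
st()
c=snap('wrist','w10.png');pickle.dump(c,open('w10.pkl','wb'))
print(np.round(c['extrinsics'],3).tolist(),proj(c,[.583,-.139,.128]),proj(c,[.583,-.139,.103]))
s=snap('scene','s10.png')
"
```

```text
t 16.3 p [ 0.5829 -0.1388  0.2137] toolx [-0.  0. -1.] yaw_y 139.78 F [-0.6  0.3 -0. ] T [ 0.11  -0.022 -0.037] w 0.087 q [ 0.76  0.38 -0.77  1.53  0.27  1.34  2.41]
[[-0.763, 0.619, 0.189, 0.532], [0.647, 0.73, 0.222, -0.199], [-0.0, 0.291, -0.957, 0.365], [0.0, 0.0, 0.0, 1.0]] (np.float64(274.9830004684542), np.float64(217.73501578226868)) (np.float64(275.06602096700294), np.float64(208.29501876824295))
```

View pics/w10.png

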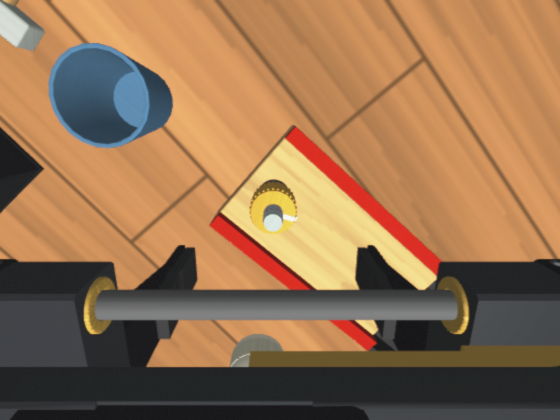

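View pics/s10.png

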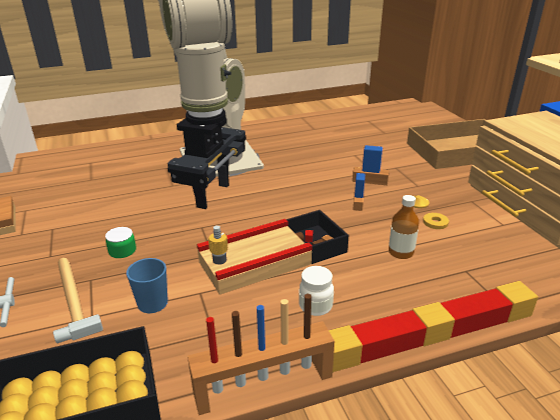

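```bash
python3 -c "
from h import *
a=cv2.imread('pics/w10.png');cv2.imwrite('pics/w10z.png',cv2.resize(a[165:245,235:315],None,fx=8,fy=8,interpolation=cv2.INTER_CUBIC))"
```

```text
(no output)
```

View pics/w10z.png

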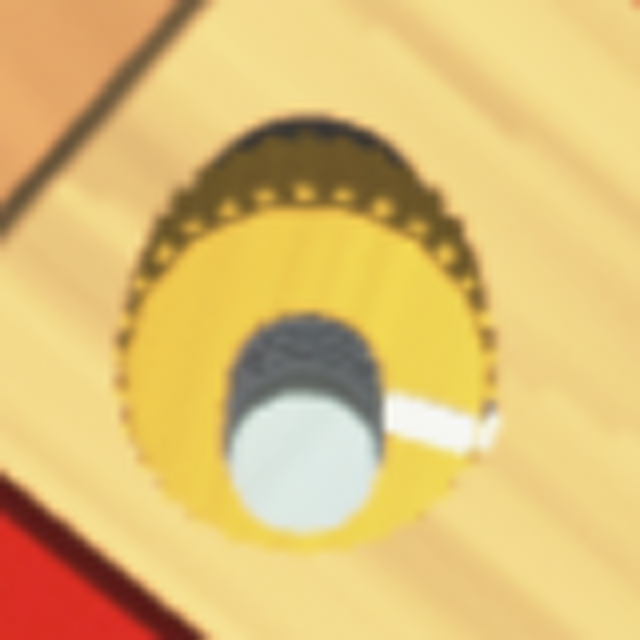

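```bash
python3 -c "
from h import *
import pickle
c=pickle.load(open('w10.pkl','rb'))
p=lambda u,v,z:ray(c,235+u/8-.44,165+v/8-.44,z).round(4)
print('stud',p(305,462,.128),'nut',p(307,378,.104),'diam',np.linalg.norm(p(120,378,.104)-p(495,378,.104)))
n=p(307,378,.104);l=p(470,432,.104);print(np.degrees(np.arctan2(*(l-n)[1::-1])))
"
```

```text
stud [ 0.5867 -0.1373  0.128 ] nut [ 0.5861 -0.138   0.104 ] diam 0.0390913033806753
120.69118114069381
```

>>> drive_tool(moves="0.0036 0.0012 -0.02 0 0;0 0 -0.03 0 0;0 0 -0.03 0 0;0 0 -0.025 0 0;0 0 -0.015 0 0;0 0 -0.0095 0 0;0 0 0 0 0;0 0 0 0 0")

```text
time: 17.4
ee_pos: [0.5872, -0.1391, 0.0849]
eef_rot: [-0.297, 0.641, 0.297, 0.642]
ft_force: [0.2, 0.3, -0.0]
width: 0.087
```

```bash
python3 -c "
from h import *
import pickle
st()
c=snap('wrist','w11.png');pickle.dump(c,open('w11.pkl','wb'))
"
```

```text
t 17.4 p [ 0.5872 -0.1391  0.0849] toolx [ 0.001 -0.    -1.   ] yaw_y 139.7 F [ 0.2  0.3 -0. ] T [ 0.187 -0.062 -0.044] w 0.087 q [ 0.72  0.51 -0.72  1.66  0.37  1.11  2.34]
```

View pics/w11.png

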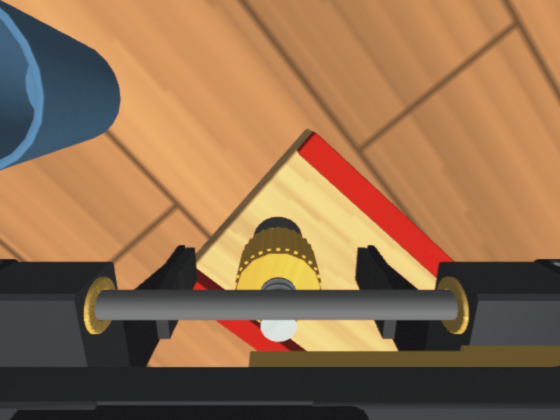

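```bash
python3 -c "
from h import *
import pickle
a=cv2.imread('pics/w11.png');cv2.imwrite('pics/w11z.png',cv2.resize(a[205:350,225:335],None,fx=5,fy=5,interpolation=cv2.INTER_CUBIC))
c=pickle.load(open('w11.pkl','rb'))
print(proj(c,[.5865,-.1376,.128]),proj(c,[.5872,-.1391,.128]),ray(c,278,326,.128))
"
```

```text
(np.float64(278.43463035738034), np.float64(324.7706116281294)) (np.float64(274.54145190662), np.float64(323.2428391313932)) [ 0.58698859 -0.13728336  0.128     ]
```

View pics/w11z.png

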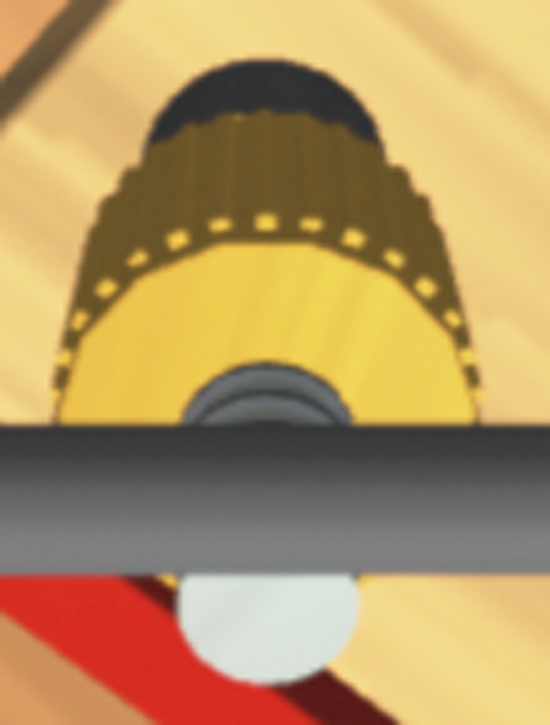

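>>> drive_tool(newtons=20, moves="-0.0005 0.0014 0 0 1;0 0 0 0 1;0 0 0 0 1;0 0 0 0 1;0 0 0 0 1;0 0 0 0 1;0 0 0 0 1;0 0 0 0 1;0 0 0 0 1")

```text
time: 18.58
ee_pos: [0.5866, -0.1381, 0.0843]
eef_rot: [-0.297, 0.641, 0.297, 0.642]
ft_force: [4.4, -3.1, -1.0]
width: 0.0385
```

```bash
python3 -c "
from h import *
st()"
```

```text
t 18.57 p [ 0.5866 -0.1381  0.0843] toolx [ 0.001 -0.    -1.   ] yaw_y 139.68 F [ 4.4 -3.1 -1. ] T [-0.426 -1.048  0.031] w 0.0385 q [ 0.72  0.51 -0.72  1.66  0.37  1.11  2.33]
```

>>> drive_tool(moves="0.0006 -0.0005 0 0 1;0 0 -0.0002 -10 1;0 0 -0.0002 -10 1;0 0 -0.0002 -10 1;0 0 -0.0002 -10 1;0 0 -0.0003 -10 1;0 0 -0.0002 -10 1;0 0 0 0 1")

```text
time: 19.58
ee_pos: [0.5869, -0.1385, 0.0828]
eef_rot: [0.063, 0.704, -0.063, 0.704]
ft_force: [2.8, -3.3, -0.9]
width: 0.0387
```

```bash
python3 -c "
from h import *
import pickle
st()
c=snap('wrist','w12.png')
c=snap('scene','s12.png')
a=cv2.imread('pics/s12.png');cv2.imwrite('pics/s12z.png',cv2.resize(a[200:280,180:260],None,fx=7,fy=7,interpolation=cv2.INTER_CUBIC))"
```

```text
t 19.57 p [ 0.5869 -0.1385  0.0828] toolx [ 0.    -0.001 -1.   ] yaw_y 79.75 F [ 2.8 -3.3 -0.9] T [-0.569 -0.803 -0.128] w 0.0387 q [ 0.57  0.46 -0.52  1.67  0.26  1.08  1.36]
```

View pics/w12.png

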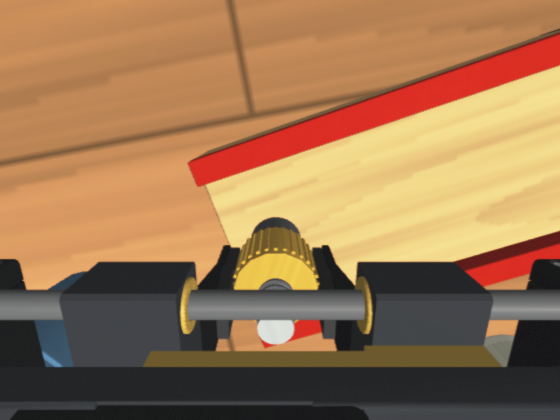

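View pics/s12z.png

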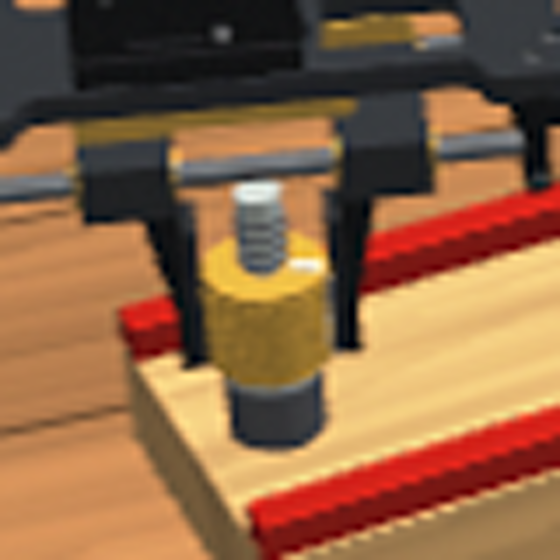

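>>> drive_tool(moves="0.0004 -0.0004 -0.0002 -10 1;0 0 -0.0002 -10 1;0 0 -0.0003 -10 1;0 0 -0.0002 -10 1")

```text
time: 20.18
ee_pos: [0.5869, -0.1388, 0.0819]
eef_rot: [0.301, 0.64, -0.301, 0.64]
ft_force: [0.9, -3.5, 1.3]
width: 0.0387
```

```bash
python3 -c "
from h import *
st()"
```

```text
t 20.18 p [ 0.5869 -0.1388  0.0819] toolx [-0.001 -0.    -1.   ] yaw_y 39.57 F [ 0.9 -3.5  1.3] T [-0.619 -0.329  0.087] w 0.0387 q [ 0.48  0.44 -0.4   1.67  0.19  1.07  0.71]
```

>>> drive_tool(moves="0 0 -0.0002 -7 1;0 0 -0.0002 -7 1")

```text
time: 20.42
ee_pos: [0.5868, -0.1389, 0.0816]
eef_rot: [0.376, 0.599, -0.377, 0.598]
ft_force: [-0.4, -3.9, 2.9]
width: 0.0383
```

```bash
python3 -c "
from h import *
st()"
```

```text
t 20.43 p [ 0.5868 -0.1389  0.0816] toolx [-0.001 -0.    -1.   ] yaw_y 25.67 F [-0.4 -3.9  2.9] T [-0.652 -0.193  0.048] w 0.0383 q [ 0.44  0.44 -0.36  1.67  0.17  1.06  0.48]
```

>>> drive_tool(moves="0 0 -0.0002 -7 1;0 0 -0.0001 -7 1")

```text
time: 20.68
ee_pos: [0.5865, -0.1386, 0.0814]
eef_rot: [0.446, 0.549, -0.447, 0.548]
ft_force: [-1.8, -1.2, 5.6]
width: 0.0384
```

```bash
python3 -c "
from h import *
st()"
```

```text
t 20.68 p [ 0.5865 -0.1386  0.0814] toolx [-0.001 -0.    -1.   ] yaw_y 11.72 F [-1.8 -1.2  5.6] T [-0.115  0.46   0.476] w 0.0384 q [ 0.41  0.43 -0.31  1.68  0.15  1.06  0.25]
```

>>> drive_tool(moves="0 0 -0.0002 -7 1;0 0 -0.0001 -7 1")

```text
time: 20.92
ee_pos: [0.5866, -0.1381, 0.0812]
eef_rot: [-0.509, -0.49, 0.51, -0.49]
ft_force: [-0.9, 0.4, 5.5]
width: 0.0382
```

```bash
python3 -c "
from h import *
st()
c=snap('scene','s13.png')
a=cv2.imread('pics/s13.png');cv2.imwrite('pics/s13z.png',cv2.resize(a[200:280,180:260],None,fx=7,fy=7,interpolation=cv2.INTER_CUBIC))"
```

```text
t 20.93 p [ 0.5866 -0.1381  0.0812] toolx [-0.001  0.    -1.   ] yaw_y -2.26 F [-0.9  0.4  5.5] T [0.047 0.33  0.491] w 0.0382 q [ 0.37  0.43 -0.27  1.68  0.13  1.06  0.02]
```

View pics/s13z.png

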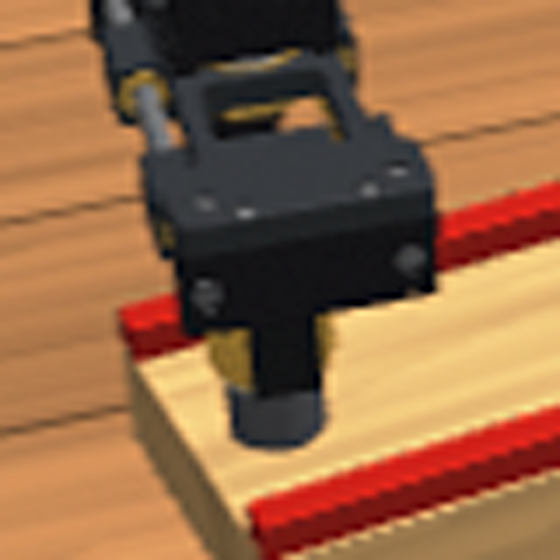

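>>> drive_tool(newtons=30, moves="0 0 0 0 1;0 0 0 -5 1;0 0 0 0 1")

```text
time: 21.35
ee_pos: [0.5866, -0.138, 0.0811]
eef_rot: [-0.53, -0.469, 0.53, -0.468]
ft_force: [-2.4, -1.1, 6.1]
width: 0.0382
```

```bash
python3 -c "
from h import *
import pickle
st()
c=snap('wrist','w14.png');pickle.dump(c,open('w14.pkl','wb'));c=snap('top','t14.png')
a=cv2.imread('pics/w14.png');cv2.imwrite('pics/w14z.png',cv2.resize(a[205:350,205:345],None,fx=5,fy=5,interpolation=cv2.INTER_CUBIC))"
```

```text
t 21.35 p [ 0.5866 -0.138   0.0811] toolx [-0.001  0.    -1.   ] yaw_y -7.09 F [-2.4 -1.1  6.1] T [-0.3    0.455  0.518] w 0.0382 q [ 0.36  0.42 -0.26  1.68  0.12  1.05 -0.06]
```

View pics/w14z.png

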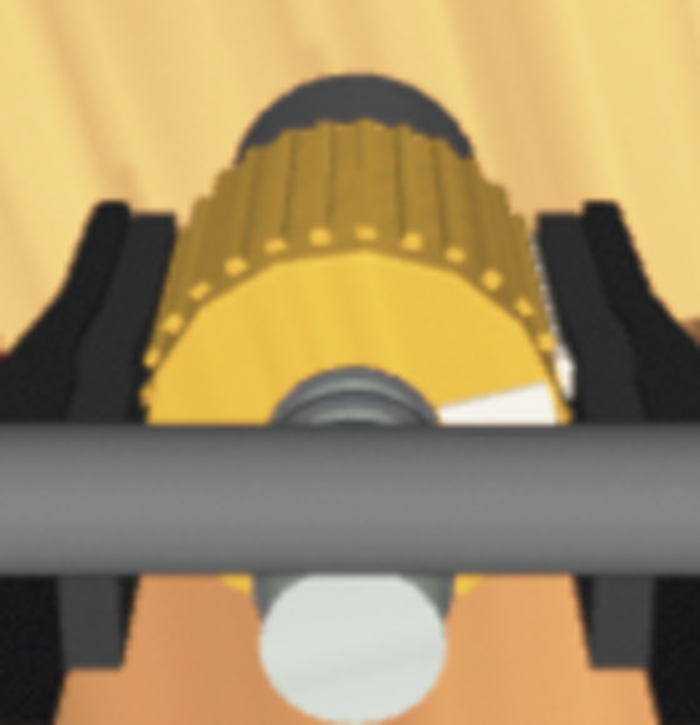

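```bash
python3 -c "
from h import *
import pickle
c=pickle.load(open('w14.pkl','rb'))
p=lambda u,v,z:ray(c,205+u/5-.4,205+v/5-.4,z)
S=p(352,648,.128);print('stud',S)
for uv in [(440,408),(545,383),(560,424)]:
  w=p(*uv,.100)-S; print(uv,np.hypot(*w[:2])*1000,np.degrees(np.arctan2(w[1],w[0])))
"
```

```text
stud [ 0.58650898 -0.13760063  0.128     ]
(440, 408) 8.941435763870967 20.372105912532067
(545, 383) 18.641306784847355 13.851411776683511
(560, 424) 19.074658895989046 0.34364077292261375
```

>>> drive_tool(moves="0 0 0.0002 10 1;0 0 0.0002 10 1;0 0 0.0003 10 1;0 0 0.0002 10 1;0 0 0.0002 10 1;0 0 0.0002 10 1;0 0 0.0003 10 1;0 0 0.0002 10 1;0 0 0.0002 10 1;0 0 0 0 1;0 0 0 0 1")

```text
time: 22.82
ee_pos: [0.5861, -0.1385, 0.0831]
eef_rot: [0.044, 0.707, -0.044, 0.705]
ft_force: [-3.9, -1.7, 6.8]
width: 0.0383
```

```bash
python3 -c "
from h import *
import pickle
st()
c=snap('wrist','w15.png');pickle.dump(c,open('w15.pkl','wb'));c=snap('scene','s15.png');pickle.dump(c,open('s15.pkl','wb'))
a=cv2.imread('pics/w15.png');cv2.imwrite('pics/w15z.png',cv2.resize(a[205:350,205:345],None,fx=5,fy=5,interpolation=cv2.INTER_CUBIC))
a=cv2.imread('pics/s15.png');cv2.imwrite('pics/s15z.png',cv2.resize(a[200:280,180:260],None,fx=7,fy=7,interpolation=cv2.INTER_CUBIC))"
```

```text
t 22.82 p [ 0.5861 -0.1385  0.0831] toolx [-0.002  0.    -1.   ] yaw_y 82.91 F [-3.9 -1.7  6.8] T [-0.335  0.853  0.088] w 0.0383 q [ 0.58  0.47 -0.53  1.67  0.26  1.09  1.42]
```

View pics/w15z.png

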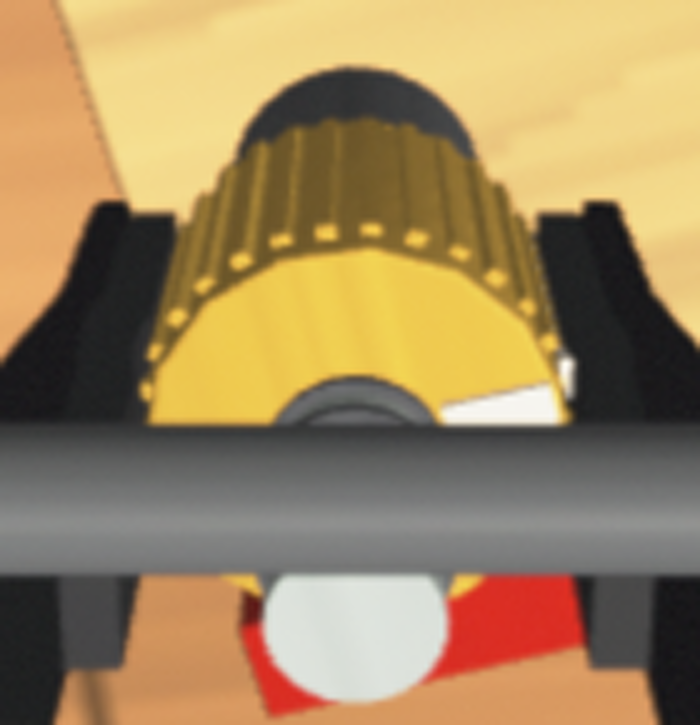

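View pics/s15z.png

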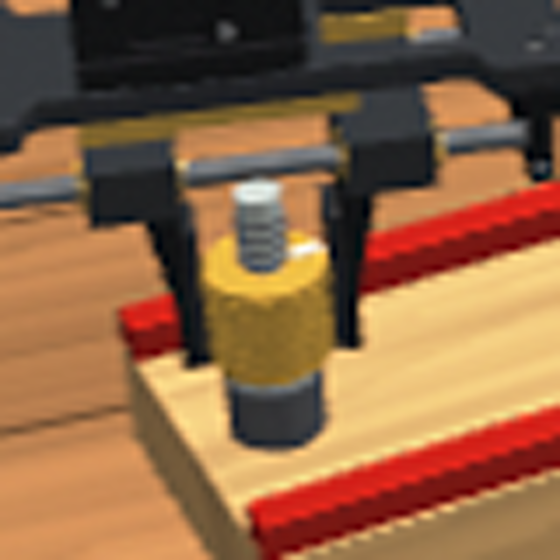

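View pics/s15.png

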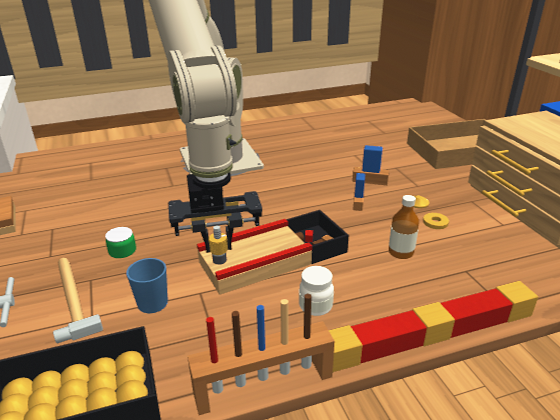

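```bash
python3 -c "
from h import *
import pickle
c=pickle.load(open('w15.pkl','rb'))
p=lambda u,v,z:ray(c,205+u/5-.4,205+v/5-.4,z)
S=p(356,630,.128);print(S)
for uv in [(440,408),(550,383)]:
  w=p(*uv,.102)-S; print(uv,np.hypot(*w[:2])*1000,np.degrees(np.arctan2(w[1],w[0])))
st(); print(ticket.close_job())"
```

```text
[ 0.5873313  -0.13740317  0.128     ]
(440, 408) 8.668430312151958 111.0360848779413
(550, 383) 18.779078190762412 103.54940996823781
t 22.93 p [ 0.5861 -0.1385  0.0831] toolx [-0.002  0.    -1.   ] yaw_y 82.91 F [-4.9 -1.9  6.6] T [-0.261  0.83   0.079] w 0.0386 q [ 0.58  0.47 -0.53  1.67  0.26  1.09  1.42]
the job is handed in; nothing more can be done
None
```

I swept the four offcuts into the tray and stood the pusher back upright where it started. I then screwed the nut down to its stop, backed it off about a quarter turn and left it gripped. The job was handed in at about 22.9 s of the 67 s allowed, and no verdict was reported.

**Offcuts and pusher:** The top and scene pictures showed all four offcuts in the tray. After release, the pusher stood upright and free of the gripper on the bench.

**Bottoming out:** The turning torque rose to about 0.5 Nm and stayed there while the fingers slipped round the nut. The white line showed the nut had turned about 113° down, so it started near 1.97 rad, inside the stated 1.9–3.6. I judged the stop from this torque and the white line, not from a direct height measurement.

**Quarter turn:** I turned the nut back 90°. The white line's edge moved from 13.9° to 103.5°, which is about 1.56 rad. The last reading showed the fingers closed on the nut (38.6 mm opening, 30 N set), with a residual torque of 0.08 Nm.

**Bystanders:** They looked unmoved in the last scene picture, but I did not measure their positions.

**Camera disagreements:** The top and wrist cameras differed by about 3.5 mm on the jig's x, and the scene camera's jig corners were up to about 10 mm off. I used the wrist view for the final centring.

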